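# Hold the carver's tool chest unlocked

### The job

Take the key off its hook and push it gently, wiggling it past the sticky discs, all the way down into the lock on top of the wooden tool chest, then turn it clockwise a full quarter turn to its stop. The lock springs back, so finish with the key still gripped and held fully turned in the lock; do not let go. Never force the key, and leave the other things on the bench where they are.

Things in the scene. Friction and masses are not known exactly. Their poses are not given: they have to be found in the camera images.
- key_bow (a point): Centre of the key's handle, a dark wooden flat loop 36 mm wide (y), 10 mm thick (x), 44 mm tall (22 above and below this point). z points up along the key, away from its blade. Opening 16 mm wide, from 8 mm below to 14 mm above this point. The key, 50 to 80 g, hangs upright, the hook passing through the opening along x. Grip the 36 mm width from above, a finger each side of the hook.
- key_tip (a point): Centre of the lower, square-cut end of the key's steel blade, 68 mm straight below key_bow; same axes. The blade is 20 mm wide (y, the plane of the loop), 6 mm thick (x) and 12 mm tall; between it and the loop is a round neck of 6 mm diameter, 34 mm long.
- hook_tip (a point): Rounded end of the brass hook on the fixed dark wooden key stand; level x axis points from here back to the post. The hook is a level bar of 6 mm diameter with its last 7 mm turned up 45 degrees; this end is 7 mm higher than the bar's centre line. The key hangs 17 mm behind it. To come off, the key must be lifted about 11 mm (7 to 16), then drawn level along -x past this end.
- stand: The fixed key stand: origin under its post on the bench, x axis as for hook_tip. Foot 90 by 100 mm, 18 mm thick. The post is 24 mm wide (y), its front face at x = 0, 62 mm behind hook_tip; it is 175 mm tall. The hook's bar is 165 mm above the bench.
- lock_mouth (a point): Centre of the lock's upper face: a brass ring of 60 mm diameter with a 26 mm round opening, 5 mm proud of the flat top of the wooden chest; z up, the lock goes straight down. The fixed chest is 180 (x) by 240 (y) by 75 mm tall, its centre 20 mm along +x from here. In line below lie two sticky discs (see disc_face) and the plug (see lock_floor). The key fits either way round.
- disc_face (a point): Centre of the upper steel disc, 5 mm below lock_mouth; axes of the chest. Discs 6 mm thick; the lower one's face is 7 mm further down. Each has a 9 by 23 mm slot, turned from y by its own hidden angle, up to 0.4 rad either way (stops 0.45), and turns stiffly (0.03 N m). Wiggle a stopped key about z, up to 0.5 rad either way, with a light push (5-10 N) till it drops; it carries discs it is in.
- lock_floor (a point): Centre of the floor of the plug's slot, 34 mm below lock_mouth; axes of the chest. The slot is 9 (x) by 23 mm (y) at rest, its mouth 14 mm above this floor. The key is home when its blade end stands on this floor; only when nearly home is the blade clear below both discs and free to turn.
- plug (a joint): Turn of the lock's plug in rad: 0 at rest, grows clockwise seen from above, stop at 1.57 (a quarter turn). A spring turns it back when let go; turning it takes 0.03 to 0.085 N m.
Mind the look-alikes: they are no part of the job. Of the things that look like the part that bears key_bow, the smaller one is meant. What is shaped like the stand but blue is not meant.

How it is judged (in metres and radians):
On the way, in this order (a step that is already met when the one before it is completed fails the run):
1. the key is held clear of the hook (distance between key_bow and hook_tip above 0.06 m and contact force between the fingers and key above 1 N and height (world z) of key_tip above 0.03 m and contact force between key and stand below 0.1 N), for 0.1 s.
2. the key is fully home in the lock, not yet turned (z of key_tip in the frame of lock_mouth below -0.031 m and horizontal distance between key_tip and lock_mouth below 0.004 m and value of joint plug below 0.5 rad), for 0.05 s.
3. the key is turned a quarter turn clockwise (value of joint plug above 1.4 rad and z of key_tip in the frame of lock_mouth below -0.028 m), for 0.1 s.
At the end, for the whole second after the job is handed in: The program finishes holding: the fingers grip the key (over 1 N), the key stands upright in the lock (within 0.2 rad and 4 mm of its axis, blade end at least 28 mm below the lock's face) and the plug is held at more than 1.4 rad of its 1.57 rad quarter turn (all of step 3 and horizontal distance between key_tip and lock_mouth below 0.004 m and angle between key_bow's own z axis and vertical below 0.2 rad and contact force between the fingers and key above 1 N); the arm keeps its last pose, push and grip.
It fails at once if the key is forced: more than 60 N between the key and the chest or its lock (contact force between key and chest above 60 N).
It fails at once if another thing on the bench is moved by more than 30 mm (distance of any of gouge_a, gouge_b, wax_tin, mallet, carving, whetstone, dust_brush from where it was at the start of the episode above 0.03 m).
It also fails if it takes over 64 s, if anything falls off the work surface, if the arm or the gripper's body presses on something with over 40 N, if the wrist force passes 120 N, or if a joint passes its speed limit or range.

### The arm

A 6-joint arm with a two-finger parallel gripper is mounted at the origin on the work surface. World frame = base frame: x ahead of the robot, y to its left, z up, the work surface at z = 0. Lengths are in m, angles in degrees, forces in N, time in s.
With the tool pointing down it reaches from about 0.375 to 0.9 m from the base axis. Payload 3.1 kg.
Tool frame: the origin (TCP) lies on the centre line of the jaws, within the pads' length; the fingertips stand 11 mm ahead of it and the grasp point (between the pads) lies 8 mm behind it; z points along the fingers, y is the line along which they close (so a half turn about z gives the same grasp; the last joint's range is limited). The gripper opens to 87 mm and grips with 3 to 60 N. Pads are 19 mm wide; open, the fingers measure 117 mm over their backs; the gripper's body (75 mm by 190 mm) begins 51 mm behind the grasp point.
Start: joints at [-84.368, 30.224, 82.088, -0, 67.689, -10.227], TCP at [0.171, -0.601, 0.234] pointing down, gripper open.
Joint ranges: [-176.69, 176.69], [-43.24, 126.21], [12.49, 139.97], [-82, 262], [0, 151.66], [-163.58, 163.58]. Speed limits (degrees/s): [159.86, 159.86, 180, 180, 180, 180].

### API

Orientations are given as a 3x3 rotation matrix whose columns are the frame's x, y, z axes.
In Python, from rig import * gives the robot as it stands.
- The arm moves only by the shell command python3 -m inch 'ROWS'. ROWS is JSON, a list of rows, each an object of numbers: "gripper": the opening in per cent of the stroke, from 0 (shut) to 100 (fully open); "dx", "dy", "dz": the shift along the tool's x, y, z in mm; "turn": the turn about the tool's z in rad. A call has 1 to 12 rows; each row is the pose to reach, as a shift and turn from the pose commanded when the call began, along the tool's axes at that moment; what a row does not reach only later rows make up. A row lasts 1/10 s, in which the tool goes at most 50 mm and 8.59 degrees, less where a joint would pass 70% of its speed; a pose out of reach is approached as far as the arm can. A call with a gripper value outside its range is refused whole. The fingers move at their own pace and stop on an object; the grip force is fixed at half the most. Time passes only in rows, so rows that repeat a pose let the fingers close. It gives the time, the measured TCP pose, the force and the opening at its end, in the units of the state.
- read_state(): the state, without advancing time (a new reading comes with each control period).
- capture(name): name is "scene" or "top" or "wrist"; returns the picture (400x640x3 uint8, red, green, blue); there is no depth.
- get_calibration(name): a dict with "camera_matrix" (3x3 intrinsics, pixels), "world_to_cam" (4x4, takes a point from world to camera coordinates); the wrist camera has in their place "T_tool_cam" (4x4, takes a point from camera to tool coordinates, whose origin is the TCP and whose axes are the flange's). Camera axes: x right, y down, z forward; pixel columns grow to the right and rows downward; lengths in m; the calibration is good to about 2 mm. The wrist camera is an equidistant fisheye: a pixel r from the principal point sees the ray r / f radians off the axis. A picture is of the moment at which its call begins: read the wrist's pose just before it. get_calibration takes no time and is no camera call.
- hand_in(): hands the job in, once; it reports no verdict.
Trained networks look in the newest picture that a camera, given by its name, has taken for a name from the list of things; names that differ only in an ending like _2 or _b are one class to them, and where a whole thing is asked for, a point or a joint stands for the part that bears it (a point fixed in the world has none). Each returns a list of dicts, best first, with "score" (0 to 1); they miss things now and then, are a little off and sometimes report something else, mostly with a low value. They report only what shows in the picture. A call takes as long as a camera call. They do not tell look-alikes from the thing itself.
- recognise(camera, query): "extent" ([centre column, centre row, width, height] in pixels, round what is visible of it).
The state is a dict: "time_s": time; "joint_positions": joint angles; "qvel": joint speeds; "tau": joint torques, N m; "position": TCP position; "tcp_rot": TCP orientation; "force": force on the tool from outside, world axes, zero at the start; "moment": the same for the moment, N m; "opening": opening from 0.0 (shut) to 1.0 (fully open).
Only numpy, scipy, OpenCV 4.12 (cv2) and the standard library are available. Lean on these libraries where they do the work, as an engineer would, in place of code of your own. Each camera call takes 0.05 s, during which the arm holds its last target. There are 200 camera calls.

## Working session

There is one attempt and no reset: what is moved stays moved. The work goes in short steps, Python scripts to look and compute and a shell command to move; the robot and the scene stay as the last step left them, time stands still between calls to the robot, and variables do not carry over. Pictures are saved under pics/ and viewed, on a budget of 10 in all, crops included, one or two more only if the job needs it, and the job is handed in when it is done.

```bash
mkdir -p pics; python3 - <<'E'
from rig import *
import cv2,numpy as np
np.set_printoptions(precision=4,suppress=True)
s=read_state();print(s)
for c in ("scene","top"):
    im=capture(c);cv2.imwrite(f"pics/{c}0.png",cv2.cvtColor(im,cv2.COLOR_RGB2BGR))
    k=get_calibration(c);print(c,k)
    for q in ("key_bow","stand","hook_tip","lock_mouth","key_tip"):
        print(q,[(np.round(d["extent"]).tolist(),round(d["score"],2)) for d in recognise(c,q)])
print(get_calibration("wrist"))
E
```

```text
{'time_s': 0.0, 'joint_positions': array([-84.3688,  30.2774,  82.1569,   0.0002,  67.6904, -10.2263]), 'qvel': array([-0.0941,  0.0129,  0.1055, -0.0488, -0.0018,  0.0021]), 'tau': array([  0.0018, -44.0037, -17.6594,   0.0633,   0.0582,  -0.0002]), 'position': array([ 0.1707, -0.6005,  0.2326]), 'tcp_rot': array([[ 0.9619,  0.2732, -0.0002],
       [ 0.2732, -0.9619,  0.0022],
       [ 0.0004, -0.0021, -1.    ]]), 'force': array([-0.4214, -0.2176,  0.558 ]), 'moment': array([0.0217, 0.0026, 0.0299]), 'opening': 0.999261935672905}
scene {'camera_matrix': array([[363.1772,   0.    , 316.6401],
       [  0.    , 363.1772, 207.1719],
       [  0.    ,   0.    ,   1.    ]]), 'world_to_cam': array([[-0.414 ,  0.9103,  0.0024,  0.1089],
       [ 0.6354,  0.2909, -0.7153, -0.3044],
       [-0.6518, -0.2946, -0.6988,  1.2045],
       [ 0.    ,  0.    ,  0.    ,  1.    ]])}
key_bow [([441.0, 252.0, 32.0, 60.0], 0.74), ([378.0, 226.0, 22.0, 41.0], 0.66)]
stand [([360.0, 269.0, 64.0, 97.0], 0.7)]
hook_tip [([450.0, 307.0, 67.0, 119.0], 0.79), ([361.0, 267.0, 62.0, 100.0], 0.62), ([376.0, 227.0
[... 459 characters left out ...]
 ,  0.    ,  0.    ,  1.    ]])}
key_bow [([198.0, 228.0, 24.0, 19.0], 0.6)]
stand [([261.0, 192.0, 44.0, 38.0], 0.93), ([186.0, 179.0, 51.0, 40.0], 0.79)]
hook_tip [([189.0, 177.0, 56.0, 43.0], 0.61)]
lock_mouth [([425.0, 203.0, 118.0, 90.0], 0.85)]
key_tip [([201.0, 228.0, 27.0, 20.0], 0.68), ([251.0, 206.0, 22.0, 10.0], 0.65), ([258.0, 192.0, 42.0, 44.0], 0.65)]
{'camera_matrix': array([[309.7069,   0.    , 320.0625],
       [  0.    , 309.7069, 198.313 ],
       [  0.    ,   0.    ,   1.    ]]), 'T_tool_cam': array([[-0.0014, -0.9568, -0.2909,  0.0799],
       [ 1.    , -0.0012, -0.0008, -0.0005],
       [ 0.0004, -0.2909,  0.9568, -0.1504],
       [ 0.    ,  0.    ,  0.    ,  1.    ]])}
```

View pics/scene0.png

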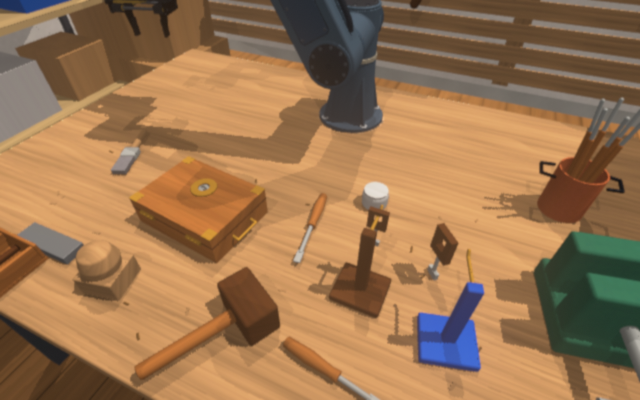

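View pics/top0.png

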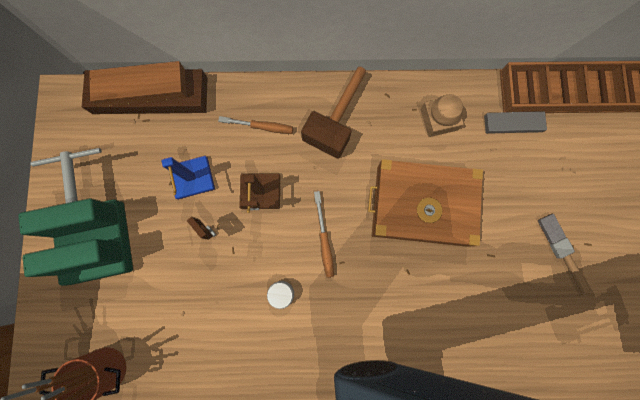

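Scene view: a dark stand at (360,270) with a small key on its hook at (378,222). A larger look-alike key stands loose at (441,252), and the blue stand at (450,320) is not meant. The lock is at (204,187) in scene and (429,210) in top. The small key on the dark stand fits; I'll confirm it in one crop while measuring.

```bash
cat > h.py <<'E'
import numpy as np,cv2
from rig import *
np.set_printoptions(precision=4,suppress=True)
def ray(c,uv):
    k=get_calibration(c);K=k["camera_matrix"];T=k["world_to_cam"]
    d=T[:3,:3].T@np.linalg.solve(K,[uv[0],uv[1],1.]);return -T[:3,:3].T@T[:3,3],d
def atz(c,uv,z):
    o,d=ray(c,uv);return o+d*(z-o[2])/d[2]
def proj(c,p):
    k=get_calibration(c);q=k["world_to_cam"]@np.r_[p,1];q=k["camera_matrix"]@q[:3];return q[:2]/q[2]
def wproj(p,s):
    k=get_calibration("wrist");T=k["T_tool_cam"];K=k["camera_matrix"]
    t=s["tcp_rot"].T@(np.asarray(p)-s["position"]);c=T[:3,:3].T@(t-T[:3,3])
    r=np.hypot(c[0],c[1]);th=np.arctan2(r,c[2]);return K[:2,2]+K[0,0]*th*c[:2]/r
def wray(uv,s):
    k=get_calibration("wrist");T=k["T_tool_cam"];K=k["camera_matrix"]
    v=(np.asarray(uv,float)-K[:2,2])/K[0,0];th=np.hypot(*v)
    d=np.r_[np.sin(th)*v/th,np.cos(th)];R=s["tcp_rot"]
    return s["position"]+R@T[:3,3],R@T[:3,:3]@d
def watz(uv,z,s):
    o,d=wray(uv,s);return o+d*(z-o[2])/d[2]
def totool(p,s):
    return 1000*s["tcp_rot"].T@(np.asarray(p)-s["position"])
E
python3 - <<'E'
from h import *
print("lock scene",atz("scene",(204,187),.08),"top",atz("top",(429,210),.08))
print("bow scene",atz("scene",(378,222),.154),"top",atz("top",(251,206),.160))
print("post top",atz("top",(250,180),.175), atz("scene",(367,233),.175))
print("bigkey", atz("scene",(441,240),.08))
a=cv2.imread("pics/scene0.png")[190:320,320:500];b=cv2.imread("pics/top0.png")[160:260,140:300]
cv2.imwrite("pics/crop1.png",np.hstack([cv2.resize(a,(540,390),interpolation=2),cv2.resize(b,None,fx=1.5,fy=3.9)[:,:250]]))
E
```

```text
lock scene [ 0.5632 -0.1444  0.08  ] top [ 0.5642 -0.1504  0.08  ]
bow scene [0.5744 0.261  0.154 ] top [0.5671 0.2506 0.16  ]
post top [0.6205 0.251  0.175 ] [0.626  0.2558 0.175 ]
bigkey [0.4988 0.3752 0.08  ]
```

View pics/crop1.png

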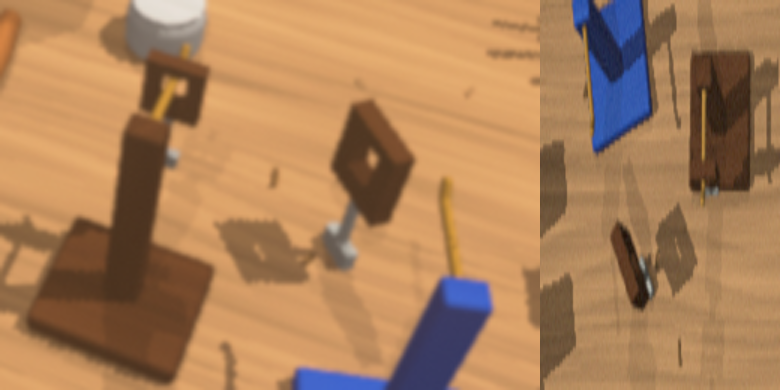

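The crop confirms it: the smaller key hangs on the brass hook of the dark stand, and the larger one is the loose key at crop (370,165). Next I move above the lock for a close look on the way.

```bash
python3 -m inch '[{"dx":439,"dy":-343,"dz":-60,"turn":0.277},{"dx":439,"dy":-343,"dz":-60,"turn":0.277},{"dx":439,"dy":-343,"dz":-60,"turn":0.277},{"dx":439,"dy":-343,"dz":-60,"turn":0.277},{"dx":439,"dy":-343,"dz":-60,"turn":0.277},{"dx":439,"dy":-343,"dz":-60,"turn":0.277},{"dx":439,"dy":-343,"dz":-60,"turn":0.277},{"dx":439,"dy":-343,"dz":-60,"turn":0.277},{"dx":439,"dy":-343,"dz":-60,"turn":0.277},{"dx":439,"dy":-343,"dz":-60,"turn":0.277},{"dx":439,"dy":-343,"dz":-60,"turn":0.277},{"dx":439,"dy":-343,"dz":-60,"turn":0.277}]'
python3 -m inch '[{"dx":0},{"dx":0},{"dx":0}]'
python3 - <<'E'
from h import *
s=read_state();im=capture("wrist");cv2.imwrite("pics/w1.png",cv2.cvtColor(im,cv2.COLOR_RGB2BGR))
np.save("s1.npy",s,allow_pickle=True)
print(s["position"],s["tcp_rot"],s["time_s"],wproj([.564,-.147,.08],s))
E
```

```text
[ 0.1708 -0.6012  0.2336] [[ 0.9619  0.2733 -0.    ]
 [ 0.2733 -0.9619 -0.    ]
 [-0.     -0.     -1.    ]] 0.6 [  97.1567 -134.7865]invalid input
invalid input
```

View pics/w1.png

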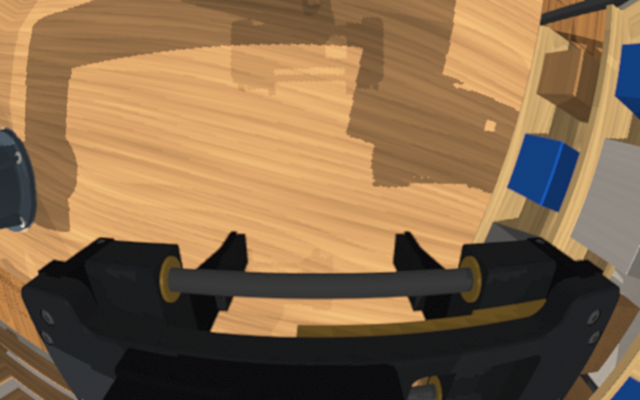

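```bash
python3 -m inch '[{"gripper":100,"dx":439,"dy":-343,"dz":-60,"turn":0.277},{"gripper":100,"dx":439,"dy":-343,"dz":-60,"turn":0.277},{"gripper":100,"dx":439,"dy":-343,"dz":-60,"turn":0.277},{"gripper":100,"dx":439,"dy":-343,"dz":-60,"turn":0.277},{"gripper":100,"dx":439,"dy":-343,"dz":-60,"turn":0.277},{"gripper":100,"dx":439,"dy":-343,"dz":-60,"turn":0.277},{"gripper":100,"dx":439,"dy":-343,"dz":-60,"turn":0.277},{"gripper":100,"dx":439,"dy":-343,"dz":-60,"turn":0.277},{"gripper":100,"dx":439,"dy":-343,"dz":-60,"turn":0.277},{"gripper":100,"dx":439,"dy":-343,"dz":-60,"turn":0.277},{"gripper":100,"dx":439,"dy":-343,"dz":-60,"turn":0.277},{"gripper":100,"dx":439,"dy":-343,"dz":-60,"turn":0.277}]'
```

```text
time_s: 1.85
position: [0.5019, -0.1473, 0.2945]
tcp_rot: [[1.0, 0.005, 0.003], [0.005, -1.0, 0.001], [0.003, -0.001, -1.0]]
force: [0.2, -0.2, -0.1]
opening: 0.999
```

```bash
python3 -m inch '[{"gripper":100,"dx":0,"dy":0,"dz":0,"turn":0},{"gripper":100,"dx":0,"dy":0,"dz":0,"turn":0}]'
python3 - <<'E'
from h import *
s=read_state();im=capture("wrist");cv2.imwrite("pics/w2.png",cv2.cvtColor(im,cv2.COLOR_RGB2BGR))
np.save("s1.npy",s,allow_pickle=True)
print(s["position"],s["tcp_rot"],s["time_s"],wproj([.564,-.147,.08],s),wproj([.564,-.147,.05],s))
E
```

```text
time_s: 2.05
position: [0.4987, -0.1519, 0.2933]
tcp_rot: [[1.0, -0.0, -0.001], [-0.0, -1.0, -0.001], [-0.001, 0.001, -1.0]]
force: [0.4, 0.2, 0.0]
opening: 1.0
[ 0.4987 -0.1519  0.2933] [[ 1.     -0.0002 -0.001 ]
 [-0.0002 -1.     -0.0005]
 [-0.001   0.0005 -1.    ]] 2.05 [316.2445 119.0408] [316.5291 118.0918]
```

View pics/w2.png

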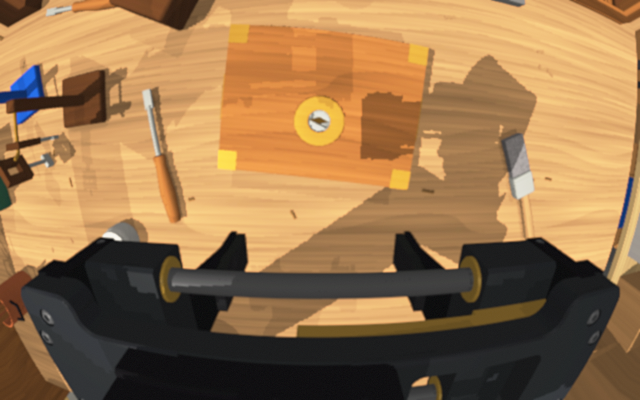

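The lock ring shows at (319,121), with the slot lying roughly left to right (along y). The chest is slightly rotated; I fit the ring and the chest's corner patches.

```bash
python3 - <<'E'
from h import *
s=np.load("s1.npy",allow_pickle=True).item()
im=cv2.imread("pics/w2.png");h=cv2.cvtColor(im,cv2.COLOR_BGR2HSV)
m=cv2.inRange(h,(20,150,120),(33,255,255));m[200:]=0
n,l,st,c=cv2.connectedComponentsWithStats(m)
for i in range(1,n):
    if st[i,4]>60: print(st[i],c[i],watz(c[i],.075,s))
roi=np.zeros_like(m);roi[90:152,285:355]=m[90:152,285:355]
cn=max(cv2.findContours(roi,cv2.RETR_EXTERNAL,cv2.CHAIN_APPROX_NONE)[0],key=cv2.contourArea)
P=np.array([watz(q[0],.08,s)[:2] for q in cn]);
(cx,cy),r=cv2.minEnclosingCircle((P*1000).astype(np.float32));print("ring",cx,cy,r,cv2.fitEllipse((P*1000).astype(np.float32)))
cv2.imwrite("pics/lockcrop.png",cv2.resize(im[90:152,285:355],None,fx=8,fy=8,interpolation=2))
E
```

```text
[409  44  19  21 294] [417.6633  53.9898] [ 0.6475 -0.269   0.075 ]
[ 294   97   49   48 1320] [318.022  121.4848] [ 0.5609 -0.149   0.075 ]
[218 150  19  20 341] [226.6393 159.434 ] [ 0.5168 -0.0354  0.075 ]
[390 170  20  19 296] [399.3277 179.2432] [ 0.4909 -0.2504  0.075 ]
ring 562.0642700195312 -149.49197387695312 28.58414077758789 ((561.1311645507812, -149.15061950683594), (53.05729293823242, 56.65895080566406), 160.296142578125)
```

```bash
python3 -m inch '[{"gripper":100,"dx":-15,"dy":-410,"dz":-10,"turn":0},{"gripper":100,"dx":-15,"dy":-410,"dz":-10,"turn":0},{"gripper":100,"dx":-15,"dy":-410,"dz":-10,"turn":0},{"gripper":100,"dx":-15,"dy":-410,"dz":-10,"turn":0},{"gripper":100,"dx":-15,"dy":-410,"dz":-10,"turn":0},{"gripper":100,"dx":-15,"dy":-410,"dz":-10,"turn":0},{"gripper":100,"dx":-15,"dy":-410,"dz":-10,"turn":0},{"gripper":100,"dx":-15,"dy":-410,"dz":-10,"turn":0},{"gripper":100,"dx":-15,"dy":-410,"dz":-10,"turn":0},{"gripper":100,"dx":-15,"dy":-410,"dz":-10,"turn":0},{"gripper":100,"dx":-15,"dy":-410,"dz":-10,"turn":0},{"gripper":100,"dx":-15,"dy":-410,"dz":-10,"turn":0}]'
python3 - <<'E'
from h import *
s=read_state();im=capture("wrist");cv2.imwrite("pics/w3.png",cv2.cvtColor(im,cv2.COLOR_RGB2BGR))
np.save("s3.npy",s,allow_pickle=True)
print(s["position"],wproj([.5671,.2506,.165],s),wproj([.620,.251,.165],s))
im=cv2.cvtColor(im,cv2.COLOR_RGB2BGR)
cv2.imwrite("pics/w3c.png",cv2.resize(im[0:240,200:440],(720,600)[:2] if 0 else (600,600),interpolation=2))
E
```

```text
time_s: 3.3
position: [0.4848, 0.2564, 0.3033]
tcp_rot: [[1.0, -0.003, -0.001], [-0.003, -1.0, -0.001], [-0.001, 0.001, -1.0]]
force: [0.4, -0.7, -0.5]
opening: 0.997
[0.4848 0.2564 0.3033] [326.5374 104.0573] [325.8691  48.0314]
```

View pics/w3c.png

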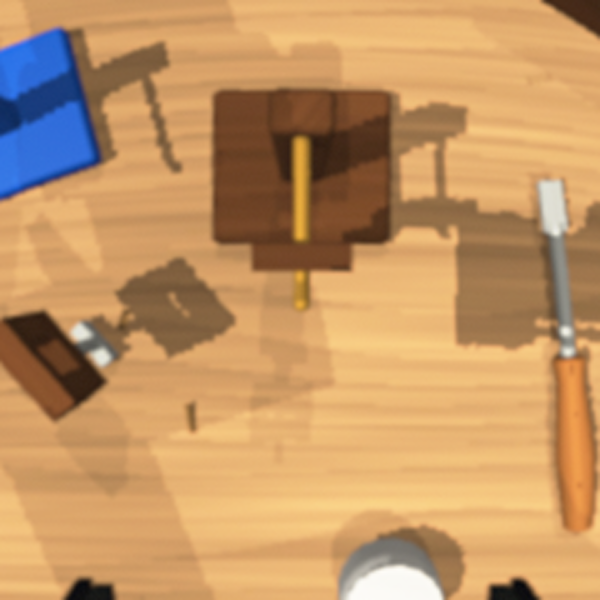

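Wrist view: the hook tip is at about (320.8,122), the small key's top face at about (320.8,102.4), and the post at about (320.8,45). The hook runs straight along the tool's x axis, so the key's yaw is close to 0.

```bash
python3 - <<'E'
from h import *
s=np.load("s3.npy",allow_pickle=True).item()
k=watz((320.8,102.4),.176,s);t=watz((320.8,122),.172,s)
print(k,t,watz((320.8,56),.165,s),totool(k,s),s["tcp_rot"])
print(read_state()["position"])
h=cv2.cvtColor(cv2.imread("pics/w3.png"),cv2.COLOR_BGR2HSV)
m=cv2.inRange(h,(0,60,0),(14,255,140))[92:112,295:345]
m=m[4:15]
for r in m: print(''.join('#' if v else '.' for v in r))
E
```

```text
[0.5685 0.2559 0.176 ] [0.5507 0.256  0.172 ] [0.6123 0.2557 0.165 ] [ 83.7511   0.1451 127.2917] [[ 1.     -0.0033 -0.0007]
 [-0.0033 -1.     -0.0009]
 [-0.0007  0.0009 -1.    ]]
[0.4849 0.2566 0.3035]
######################.......#####################
#######################.....###################.#.
......########################################....
......#######################################.....
......#######################################.....
......#######################################.....
......#######################################.....
......#######################################.....
......#######################################.....
......#######################################.....
......#######################################.....
```

```bash
python3 -m inch '[{"gripper":100,"dx":50,"dy":1,"dz":20,"turn":0},{"gripper":100,"dx":83,"dy":1,"dz":50,"turn":0},{"gripper":100,"dx":83,"dy":1,"dz":80,"turn":0},{"gripper":100,"dx":83,"dy":1,"dz":115,"turn":0},{"gripper":100,"dx":83,"dy":1,"dz":140,"turn":0},{"gripper":100,"dx":83,"dy":1,"dz":157,"turn":0},{"gripper":100,"dx":83,"dy":1,"dz":157,"turn":0},{"gripper":100,"dx":83,"dy":1,"dz":157,"turn":0}]'
python3 - <<'E'
from h import *
s=read_state();im=capture("wrist");im=cv2.cvtColor(im,cv2.COLOR_RGB2BGR);cv2.imwrite("pics/w4.png",im)
cv2.imwrite("pics/w4c.png",cv2.resize(im[100:400,160:480],None,fx=1.8,fy=1.8))
E
```

```text
time_s: 4.15
position: [0.568, 0.2567, 0.1468]
tcp_rot: [[1.0, -0.002, 0.0], [-0.002, -1.0, -0.0], [0.0, 0.0, -1.0]]
force: [0.8, 0.6, 1.1]
opening: 1.002
```

View pics/w4c.png

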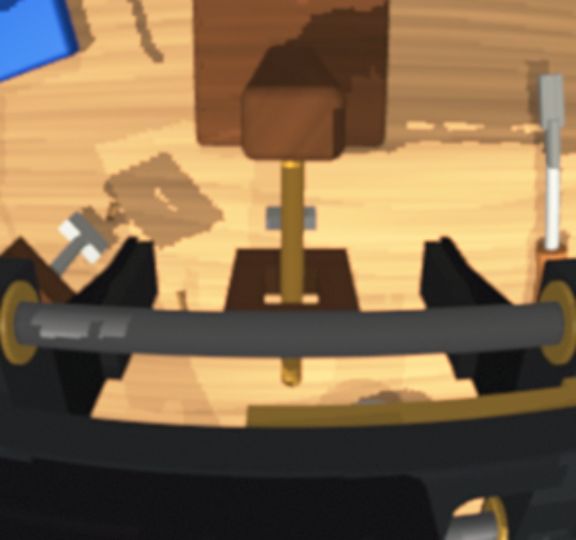

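The key loop sits centred between the fingers (crop 291 against a finger midpoint of about 290), and the blade end is visible below at crop (291,217). I close the gripper.

```bash
python3 -m inch '[{"gripper":0,"dx":0,"dy":0,"dz":0,"turn":0},{"gripper":0,"dx":0,"dy":0,"dz":0,"turn":0},{"gripper":0,"dx":0,"dy":0,"dz":0,"turn":0},{"gripper":0,"dx":0,"dy":0,"dz":0,"turn":0},{"gripper":0,"dx":0,"dy":0,"dz":0,"turn":0},{"gripper":0,"dx":0,"dy":0,"dz":0,"turn":0},{"gripper":0,"dx":0,"dy":0,"dz":0,"turn":0},{"gripper":0,"dx":0,"dy":0,"dz":0,"turn":0}]'
python3 -m inch '[{"gripper":0,"dx":0,"dy":0,"dz":-3,"turn":0},{"gripper":0,"dx":0,"dy":0,"dz":-6,"turn":0},{"gripper":0,"dx":0,"dy":0,"dz":-9,"turn":0},{"gripper":0,"dx":0,"dy":0,"dz":-11.5,"turn":0},{"gripper":0,"dx":0,"dy":0,"dz":-11.5,"turn":0},{"gripper":0,"dx":0,"dy":0,"dz":-11.5,"turn":0}]'
```

```text
time_s: 5.0
position: [0.5674, 0.2577, 0.1465]
tcp_rot: [[1.0, -0.0, -0.0], [-0.0, -1.0, -0.0], [-0.0, 0.0, -1.0]]
force: [-0.3, 0.1, 0.5]
opening: 0.41
time_s: 5.6
position: [0.5675, 0.2577, 0.1582]
tcp_rot: [[1.0, -0.0, 0.0], [-0.0, -1.0, 0.0], [0.0, -0.0, -1.0]]
force: [-0.3, -0.7, -0.8]
opening: 0.41
```

```bash
python3 -m inch '[{"gripper":0,"dx":-4,"dy":0,"dz":0,"turn":0},{"gripper":0,"dx":-9,"dy":0,"dz":0,"turn":0},{"gripper":0,"dx":-14,"dy":0,"dz":0,"turn":0},{"gripper":0,"dx":-14,"dy":0,"dz":0,"turn":0}]'
python3 -m inch '[{"gripper":0,"dx":-8,"dy":0,"dz":0,"turn":0},{"gripper":0,"dx":-18,"dy":0,"dz":0,"turn":0},{"gripper":0,"dx":-30,"dy":0,"dz":0,"turn":0},{"gripper":0,"dx":-50,"dy":0,"dz":0,"turn":0},{"gripper":0,"dx":-80,"dy":0,"dz":-10,"turn":0},{"gripper":0,"dx":-85,"dy":0,"dz":-20,"turn":0},{"gripper":0,"dx":-85,"dy":0,"dz":-20,"turn":0},{"gripper":0,"dx":-85,"dy":0,"dz":-20,"turn":0},{"gripper":0,"dx":-85,"dy":0,"dz":-20,"turn":0}]'
```

```text
time_s: 6.0
position: [0.5521, 0.2577, 0.1579]
tcp_rot: [[1.0, 0.0, -0.002], [0.0, -1.0, -0.0], [-0.002, 0.0, -1.0]]
force: [-0.8, -0.2, -0.3]
opening: 0.411
time_s: 6.9
position: [0.4696, 0.2578, 0.1781]
tcp_rot: [[1.0, -0.001, 0.001], [-0.001, -1.0, 0.0], [0.001, -0.0, -1.0]]
force: [0.3, 0.3, 0.2]
opening: 0.41
```

The key is off the hook, with no contact force and the opening still 0.41 (36 mm). I carry it to hover over the lock, aligned with the chest's yaw of -0.12 rad.

```bash
python3 -m inch '[{"gripper":0,"dx":8,"dy":37,"dz":0,"turn":0.12},{"gripper":0,"dx":16,"dy":74,"dz":0,"turn":0.12},{"gripper":0,"dx":25,"dy":111,"dz":0,"turn":0.12},{"gripper":0,"dx":33,"dy":148,"dz":0,"turn":0.12},{"gripper":0,"dx":42,"dy":185,"dz":0,"turn":0.12},{"gripper":0,"dx":50,"dy":222,"dz":0,"turn":0.12},{"gripper":0,"dx":59,"dy":259,"dz":0,"turn":0.12},{"gripper":0,"dx":67,"dy":296,"dz":0,"turn":0.12},{"gripper":0,"dx":75,"dy":333,"dz":0,"turn":0.12},{"gripper":0,"dx":84,"dy":370,"dz":0,"turn":0.12},{"gripper":0,"dx":92,"dy":407,"dz":0,"turn":0.12},{"gripper":0,"dx":92,"dy":407,"dz":0,"turn":0.12}]'
python3 -m inch '[{"gripper":0,"dx":0,"dy":0,"dz":12,"turn":0},{"gripper":0,"dx":0,"dy":0,"dz":22,"turn":0},{"gripper":0,"dx":0,"dy":0,"dz":22,"turn":0},{"gripper":0,"dx":0,"dy":0,"dz":22,"turn":0},{"gripper":0,"dx":0,"dy":0,"dz":22,"turn":0}]'
python3 - <<'E'
from h import *
s=read_state();im=capture("wrist");im=cv2.cvtColor(im,cv2.COLOR_RGB2BGR);cv2.imwrite("pics/w5.png",im)
np.save("s5.npy",s,allow_pickle=True)
p=s["position"];print(p,s["tcp_rot"])
print("mouth",wproj([.5615,-.1495,.08],s),"tip pred",wproj(p-[0,0,.0605],s))
cv2.imwrite("pics/w5c.png",cv2.resize(im[150:310,220:420],None,fx=3.5,fy=3.5,interpolation=2))
E
```

```text
time_s: 8.1
position: [0.563, -0.1554, 0.1777]
tcp_rot: [[0.992, -0.125, 0.004], [-0.125, -0.992, -0.003], [0.004, 0.003, -1.0]]
force: [-0.3, 1.1, -0.2]
opening: 0.413
time_s: 8.6
position: [0.5605, -0.1484, 0.1561]
tcp_rot: [[0.993, -0.119, 0.0], [-0.119, -0.993, -0.0], [0.0, -0.0, -1.0]]
force: [0.7, -1.0, -0.7]
opening: 0.409
[ 0.5605 -0.1484  0.1561] [[ 0.9929 -0.1185  0.0001]
 [-0.1185 -0.9929 -0.    ]
 [ 0.0001 -0.     -1.    ]]
mouth [321.9806 210.2842] tip pred [320.8196 218.743 ]
```

View pics/w5c.png

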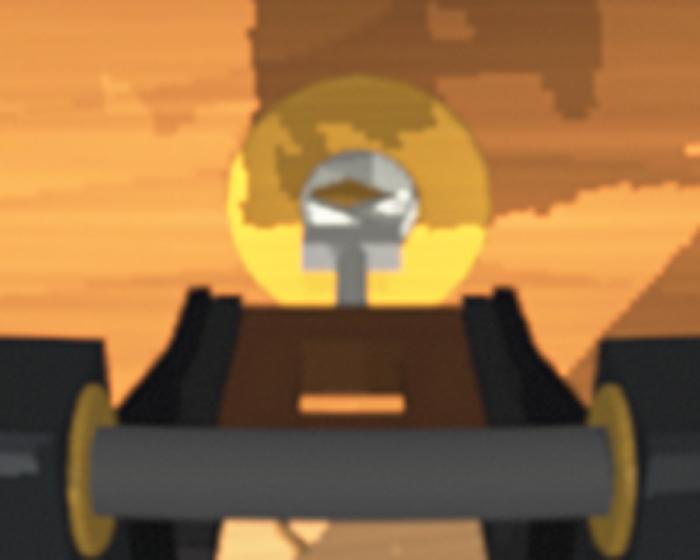

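Ring centre is at crop column 359.5 and the blade centre at 352, so the key sits about 1.8 mm off along tool y. I check the fore-aft offset numerically.

```bash
python3 - <<'E'
from h import *
s=np.load("s5.npy",allow_pickle=True).item();p=s["position"];R=s["tcp_rot"]
im=cv2.imread("pics/w5.png")
L=np.array([.5615,-.1495,.08]);x=R[:,0]
for n,q in (("ring top",L+.03*x),("open top",L+.013*x),("open bottom",L-.013*x),("tip front",p-[0,0,.0605]+.003*x),("tip ctr",p-[0,0,.0605]),("blade top front",p-[0,0,.0485]+.003*x),("blade top back",p-[0,0,.0485]-.003*x)): print(n,wproj(q,s))
print("col at x=310, 331, 322(neck), rows 168..240 gray")
g=cv2.cvtColor(im,cv2.COLOR_BGR2GRAY)
for r in range(168,234): print(r,g[r,309],g[r,313],g[r,329],g[r,331],im[r,322])
hsv=cv2.cvtColor(im,cv2.COLOR_BGR2HSV);m=cv2.inRange(hsv,(15,100,60),(33,255,255))
for r in (190,200,205,208,212,216):
    c=np.where(m[r,270:380])[0]+270;print(r,c.min(),c.max())
E
```

```text
ring top [321.9952 172.3033]
open top [321.9891 194.1487]
open bottom [321.969  225.8572]
tip front [320.8173 214.8705]
tip ctr [320.8196 218.743 ]
blade top front [320.8524 220.8261]
blade top back [320.8565 228.8751]
col at x=310, 331, 322(neck), rows 168..240 gray
168 92 93 95 95 [ 44  83 132]
169 93 94 95 96 [ 45  84 133]
170 94 95 97 98 [ 45  93 138]
171 96 98 100 100 [ 45 106 148]
172 98 106 108 107 [ 48 118 161]
173 104 115 119 117 [ 49 121 164]
174 112 122 123 122 [ 47 117 160]
175 120 122 120 122 [ 43 114 156]
176 121 120 120 120 [ 46 115 156]
177 120 121 120 120 [ 46 116 158]
178 121 122 121 121 [ 47 116 159]
179 122 119 120 120 [ 48 116 158]
180 117 119 118 118 [ 46 113 155]
181 118 117 119 118 [ 45 113 155]
182 119 119 120 120 [ 45 114 157]
183 119 120 119 119 [ 45 114 156]
184 118 125 117 119 [ 45 113 154]
185 121 142 120 119 [ 45 113 155]
186 122 155 120 121 [ 46 118 161]
187 122 156 120 121 [ 51 132 180]
188 121 149 120 120 [ 58 149 203]
189 119 145 121 118 [ 61 155 211]
190 118 144 128 118 [ 58 153 210]
191 119 142 133 122 [ 62 148 202]
192 119 137 140 136 [ 77 135 17
[... 766 characters left out ...]
21 [119 126 127]
216 118 119 120 120 [114 120 122]
217 119 119 120 119 [114 120 122]
218 127 124 127 127 [117 123 124]
219 147 139 149 149 [121 128 129]
220 168 159 171 172 [121 129 129]
221 178 172 181 183 [117 123 124]
222 180 177 184 184 [111 117 118]
223 179 179 184 183 [110 117 117]
224 179 180 183 183 [110 117 117]
225 179 181 183 183 [110 118 117]
226 187 188 190 191 [111 118 118]
227 202 203 204 207 [110 117 116]
228 211 211 212 217 [110 117 117]
229 210 211 210 215 [110 118 117]
230 208 209 209 214 [111 117 117]
231 209 210 209 214 [111 117 116]
232 210 210 210 215 [110 117 116]
233 213 214 213 216 [111 117 117]
190 270 356
200 270 360
205 270 360
208 270 361
212 270 379
216 270 379
```

```bash
python3 -m inch '[{"gripper":0,"dx":1.3,"dy":1.8,"dz":4,"turn":0},{"gripper":0,"dx":1.3,"dy":1.8,"dz":9,"turn":0},{"gripper":0,"dx":1.3,"dy":1.8,"dz":13,"turn":0},{"gripper":0,"dx":1.3,"dy":1.8,"dz":15,"turn":0},{"gripper":0,"dx":1.3,"dy":1.8,"dz":16,"turn":0},{"gripper":0,"dx":1.3,"dy":1.8,"dz":17,"turn":0},{"gripper":0,"dx":1.3,"dy":1.8,"dz":17,"turn":0},{"gripper":0,"dx":1.3,"dy":1.8,"dz":17,"turn":0}]'
python3 -m inch '[{"gripper":0,"dx":0,"dy":0,"dz":1,"turn":0},{"gripper":0,"dx":0,"dy":0,"dz":2,"turn":0},{"gripper":0,"dx":0,"dy":0,"dz":3,"turn":0},{"gripper":0,"dx":0,"dy":0,"dz":3,"turn":0}]'
```

```text
time_s: 9.45
position: [0.5615, -0.1513, 0.1391]
tcp_rot: [[0.993, -0.12, 0.0], [-0.12, -0.993, -0.0], [0.0, 0.0, -1.0]]
force: [1.1, -0.4, -0.1]
opening: 0.411
time_s: 9.85
position: [0.5613, -0.1512, 0.1359]
tcp_rot: [[0.993, -0.12, -0.0], [-0.12, -0.993, 0.0], [-0.0, -0.0, -1.0]]
force: [0.6, -0.7, -2.4]
opening: 0.41
```

```bash
python3 -m inch '[{"gripper":0,"dx":0,"dy":0,"dz":0.7,"turn":0},{"gripper":0,"dx":0,"dy":0,"dz":1.4,"turn":0},{"gripper":0,"dx":0,"dy":0,"dz":1.4,"turn":0}]'
python3 - <<'E'
from h import *
s=read_state();im=capture("wrist");im=cv2.cvtColor(im,cv2.COLOR_RGB2BGR);cv2.imwrite("pics/w6.png",im)
np.save("s6.npy",s,allow_pickle=True);print(s["position"],s["force"],s["moment"])
cv2.imwrite("pics/w6c.png",cv2.resize(im[150:310,220:420],None,fx=3.5,fy=3.5,interpolation=2))
E
```

```text
time_s: 10.15
position: [0.5616, -0.1513, 0.1352]
tcp_rot: [[0.993, -0.12, 0.0], [-0.12, -0.993, -0.0], [0.0, 0.0, -1.0]]
force: [-2.2, 1.1, 4.9]
opening: 0.406
[ 0.5616 -0.1513  0.1352] [-2.1813  1.0753  4.9025] [ 0.1359  0.235  -0.0514]
```

View pics/w6c.png

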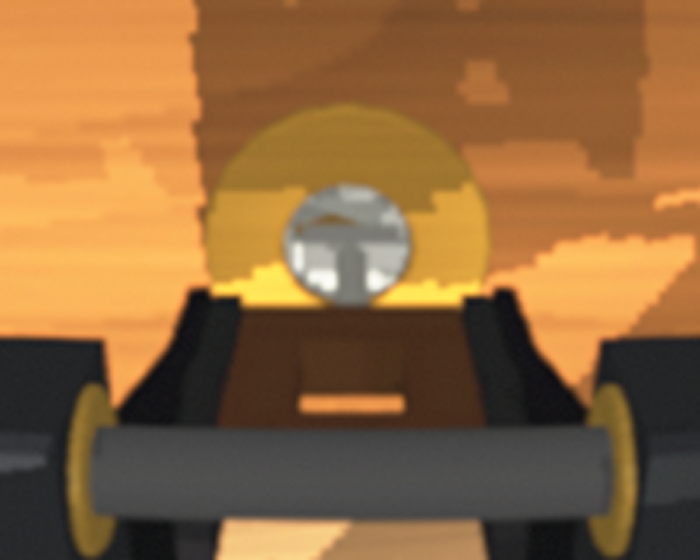

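```bash
python3 - <<'E'
from h import *
s=np.load("s6.npy",allow_pickle=True).item();p=s["position"];R=s["tcp_rot"]
L=np.array([.5615,-.1495,.08]);x=R[:,0];im=cv2.imread("pics/w6.png");g=cv2.cvtColor(im,cv2.COLOR_BGR2GRAY)
c=lambda q:np.round((wproj(q,s)-[220,150])*3.5,1)
for n,q in (("ring top",L+.03*x),("open top",L+.013*x),("open bottom",L-.013*x),("tip front",p-[0,0,.0605]+.003*x),("blade top front",p-[0,0,.0485]+.003*x),("blade top back",p-[0,0,.0485]-.003*x)): print(n,c(q))
print(totool(L,s))
print([(round((r-150)*3.5),int(g[r,309]),int(g[r,328])) for r in range(198,238)])
E
```

```text
ring top [343.9 107.7]
open top [344.1 190.5]
open bottom [344.5 309.5]
tip front [352.8 227.2]
blade top front [352.9 248. ]
blade top back [353.  276.1]
[-0.3387 -1.7448 55.2349]
[(168, 122, 122), (172, 121, 122), (175, 120, 121), (178, 121, 121), (182, 120, 120), (186, 119, 122), (189, 119, 129), (192, 127, 136), (196, 140, 135), (200, 144, 134), (203, 139, 140), (206, 131, 142), (210, 127, 147), (214, 125, 153), (217, 122, 155), (220, 116, 147), (224, 115, 134), (228, 121, 125), (231, 122, 123), (234, 123, 121), (238, 130, 130), (242, 150, 152), (245, 171, 175), (248, 182, 185), (252, 183, 188), (256, 184, 188), (259, 183, 187), (262, 184, 185), (266, 196, 185), (270, 223, 200), (273, 243, 226), (276, 244, 240), (280, 225, 245), (284, 176, 240), (287, 138, 207), (290, 123, 152), (294, 146, 145), (298, 176, 170), (301, 172, 164), (304, 128, 125)]
```

Contact with the upper disc at about 5 N. The relative correction is dx -0.2, dy -0.9. I apply it, push lightly and wiggle.

```bash
python3 -m inch '[{"gripper":0,"dx":0,"dy":0,"dz":-1,"turn":0},{"gripper":0,"dx":-0.2,"dy":-0.9,"dz":-1,"turn":0},{"gripper":0,"dx":-0.2,"dy":-0.9,"dz":-0.5,"turn":0},{"gripper":0,"dx":-0.2,"dy":-0.9,"dz":0.2,"turn":0},{"gripper":0,"dx":-0.2,"dy":-0.9,"dz":0.2,"turn":0}]'
python3 -m inch '[{"gripper":0,"dx":0,"dy":0,"dz":0,"turn":0.06},{"gripper":0,"dx":0,"dy":0,"dz":0,"turn":0.12},{"gripper":0,"dx":0,"dy":0,"dz":0,"turn":0.18},{"gripper":0,"dx":0,"dy":0,"dz":0,"turn":0.24},{"gripper":0,"dx":0,"dy":0,"dz":0,"turn":0.30},{"gripper":0,"dx":0,"dy":0,"dz":0,"turn":0.36},{"gripper":0,"dx":0,"dy":0,"dz":0,"turn":0.42},{"gripper":0,"dx":0,"dy":0,"dz":0,"turn":0.42}]'
```

```text
time_s: 10.7
position: [0.5616, -0.1504, 0.1351]
tcp_rot: [[0.993, -0.12, 0.001], [-0.12, -0.993, -0.0], [0.001, 0.0, -1.0]]
force: [-1.0, 0.0, 5.9]
opening: 0.408
time_s: 11.5
position: [0.5612, -0.1502, 0.134]
tcp_rot: [[0.858, -0.514, -0.001], [-0.514, -0.858, 0.0], [-0.001, -0.0, -1.0]]
force: [-0.3, -0.9, -0.8]
opening: 0.412
```

It dropped through (force 0). I go on down at this angle.

```bash
python3 -m inch '[{"gripper":0,"dx":0,"dy":0,"dz":1,"turn":0},{"gripper":0,"dx":0,"dy":0,"dz":1.5,"turn":0},{"gripper":0,"dx":0,"dy":0,"dz":1.5,"turn":0}]'
```

```text
time_s: 11.8
position: [0.5612, -0.1502, 0.1327]
tcp_rot: [[0.858, -0.514, -0.0], [-0.514, -0.858, 0.0], [-0.001, 0.0, -1.0]]
force: [0.4, -0.0, -1.6]
opening: 0.408
```

```bash
python3 -m inch '[{"gripper":0,"dx":0,"dy":0,"dz":1,"turn":0},{"gripper":0,"dx":0,"dy":0,"dz":2,"turn":0},{"gripper":0,"dx":0,"dy":0,"dz":3,"turn":0},{"gripper":0,"dx":0,"dy":0,"dz":4,"turn":0},{"gripper":0,"dx":0,"dy":0,"dz":4.6,"turn":0},{"gripper":0,"dx":0,"dy":0,"dz":4.6,"turn":0}]'
```

```text
time_s: 12.4
position: [0.5613, -0.1503, 0.1285]
tcp_rot: [[0.858, -0.514, -0.0], [-0.514, -0.858, 0.0], [-0.0, 0.0, -1.0]]
force: [-0.9, 0.7, 1.1]
opening: 0.41
```

```bash
python3 -m inch '[{"gripper":0,"dx":0,"dy":0,"dz":0.5,"turn":0},{"gripper":0,"dx":0,"dy":0,"dz":0.7,"turn":0},{"gripper":0,"dx":0,"dy":0,"dz":0.7,"turn":0}]'
python3 -m inch '[{"gripper":0,"dx":0,"dy":0,"dz":0,"turn":-0.06},{"gripper":0,"dx":0,"dy":0,"dz":0,"turn":-0.12},{"gripper":0,"dx":0,"dy":0,"dz":0,"turn":-0.18},{"gripper":0,"dx":0,"dy":0,"dz":0,"turn":-0.24},{"gripper":0,"dx":0,"dy":0,"dz":0,"turn":-0.30},{"gripper":0,"dx":0,"dy":0,"dz":0,"turn":-0.36},{"gripper":0,"dx":0,"dy":0,"dz":0,"turn":-0.42},{"gripper":0,"dx":0,"dy":0,"dz":0,"turn":-0.42}]'
```

```text
time_s: 12.7
position: [0.5614, -0.1503, 0.1284]
tcp_rot: [[0.858, -0.514, 0.0], [-0.514, -0.858, -0.0], [0.0, 0.0, -1.0]]
force: [-1.2, 0.7, 4.7]
opening: 0.41
time_s: 13.5
position: [0.5612, -0.1507, 0.1282]
tcp_rot: [[0.993, -0.12, -0.0], [-0.12, -0.993, -0.001], [0.0, 0.001, -1.0]]
force: [-2.8, -0.0, 5.1]
opening: 0.409
```

```bash
python3 -m inch '[{"gripper":0,"dx":0,"dy":0,"dz":0.2,"turn":-0.06},{"gripper":0,"dx":0,"dy":0,"dz":0.2,"turn":-0.12},{"gripper":0,"dx":0,"dy":0,"dz":0.2,"turn":-0.18},{"gripper":0,"dx":0,"dy":0,"dz":0.2,"turn":-0.24},{"gripper":0,"dx":0,"dy":0,"dz":0.2,"turn":-0.30},{"gripper":0,"dx":0,"dy":0,"dz":0.2,"turn":-0.36},{"gripper":0,"dx":0,"dy":0,"dz":0.2,"turn":-0.42},{"gripper":0,"dx":0,"dy":0,"dz":0.2,"turn":-0.42}]'
```

```text
time_s: 14.3
position: [0.5613, -0.1505, 0.1273]
tcp_rot: [[0.956, 0.294, -0.0], [0.294, -0.956, -0.0], [-0.0, 0.0, -1.0]]
force: [-1.9, -0.9, 0.3]
opening: 0.412
```

It dropped into the lower disc. I descend a bit, then turn back towards the plug's rest angle.

```bash
python3 -m inch '[{"gripper":0,"dx":0,"dy":0,"dz":1,"turn":0},{"gripper":0,"dx":0,"dy":0,"dz":2,"turn":0},{"gripper":0,"dx":0,"dy":0,"dz":3,"turn":0},{"gripper":0,"dx":0,"dy":0,"dz":4,"turn":0},{"gripper":0,"dx":0,"dy":0,"dz":5,"turn":0},{"gripper":0,"dx":0,"dy":0,"dz":5,"turn":0}]'
python3 -m inch '[{"gripper":0,"dx":0,"dy":0,"dz":0,"turn":0.1},{"gripper":0,"dx":0,"dy":0,"dz":0,"turn":0.2},{"gripper":0,"dx":0,"dy":0,"dz":0,"turn":0.3},{"gripper":0,"dx":0,"dy":0,"dz":0,"turn":0.38},{"gripper":0,"dx":0,"dy":0,"dz":0,"turn":0.38}]'
```

```text
time_s: 14.9
position: [0.5612, -0.1501, 0.1221]
tcp_rot: [[0.955, 0.295, -0.0], [0.295, -0.955, 0.0], [-0.0, -0.0, -1.0]]
force: [-0.8, -0.0, -0.8]
opening: 0.408
time_s: 15.4
position: [0.5612, -0.15, 0.1223]
tcp_rot: [[0.997, -0.08, -0.001], [-0.08, -0.997, 0.001], [-0.001, -0.001, -1.0]]
force: [0.2, 0.2, -0.8]
opening: 0.408
```

```bash
python3 -m inch '[{"gripper":0,"dx":0,"dy":0,"dz":0.7,"turn":0.04},{"gripper":0,"dx":0,"dy":0,"dz":1.4,"turn":0.04},{"gripper":0,"dx":0,"dy":0,"dz":2.1,"turn":0.04},{"gripper":0,"dx":0,"dy":0,"dz":2.6,"turn":0.04},{"gripper":0,"dx":0,"dy":0,"dz":2.6,"turn":0.04}]'
```

```text
time_s: 15.9
position: [0.5612, -0.1504, 0.1198]
tcp_rot: [[0.993, -0.119, -0.0], [-0.119, -0.993, -0.0], [-0.0, 0.0, -1.0]]
force: [-2.1, 0.2, 1.8]
opening: 0.41
```

```bash
python3 -m inch '[{"gripper":0,"dx":0,"dy":0,"dz":0.5,"turn":0},{"gripper":0,"dx":0,"dy":0,"dz":1,"turn":0},{"gripper":0,"dx":0,"dy":0,"dz":1,"turn":0}]'
```

```text
time_s: 16.2
position: [0.5613, -0.1504, 0.1187]
tcp_rot: [[0.993, -0.12, -0.0], [-0.12, -0.993, -0.0], [-0.0, 0.0, -1.0]]
force: [-1.1, -0.6, 1.4]
opening: 0.41
```

```bash
python3 -m inch '[{"gripper":0,"dx":0,"dy":0,"dz":1,"turn":0},{"gripper":0,"dx":0,"dy":0,"dz":2,"turn":0},{"gripper":0,"dx":0,"dy":0,"dz":3,"turn":0},{"gripper":0,"dx":0,"dy":0,"dz":4,"turn":0},{"gripper":0,"dx":0,"dy":0,"dz":5,"turn":0},{"gripper":0,"dx":0,"dy":0,"dz":6,"turn":0},{"gripper":0,"dx":0,"dy":0,"dz":6,"turn":0}]'
python3 -m inch '[{"gripper":0,"dx":0,"dy":0,"dz":1,"turn":0},{"gripper":0,"dx":0,"dy":0,"dz":2,"turn":0},{"gripper":0,"dx":0,"dy":0,"dz":3,"turn":0},{"gripper":0,"dx":0,"dy":0,"dz":4,"turn":0},{"gripper":0,"dx":0,"dy":0,"dz":4.6,"turn":0},{"gripper":0,"dx":0,"dy":0,"dz":4.6,"turn":0}]'
```

```text
time_s: 16.9
position: [0.5614, -0.1503, 0.1125]
tcp_rot: [[0.993, -0.12, -0.0], [-0.12, -0.993, 0.0], [-0.0, -0.0, -1.0]]
force: [-1.0, -0.3, -1.3]
opening: 0.409
time_s: 17.5
position: [0.5615, -0.1503, 0.1082]
tcp_rot: [[0.993, -0.12, 0.0], [-0.12, -0.993, -0.0], [0.0, -0.0, -1.0]]
force: [-0.1, 0.2, -0.9]
opening: 0.411
```

```bash
python3 -m inch '[{"gripper":0,"dx":0,"dy":0,"dz":0.7,"turn":0},{"gripper":0,"dx":0,"dy":0,"dz":1.4,"turn":0},{"gripper":0,"dx":0,"dy":0,"dz":2,"turn":0},{"gripper":0,"dx":0,"dy":0,"dz":2.3,"turn":0},{"gripper":0,"dx":0,"dy":0,"dz":2.3,"turn":0},{"gripper":0,"dx":0,"dy":0,"dz":2.3,"turn":0}]'
```

```text
time_s: 18.1
position: [0.5615, -0.1503, 0.1065]
tcp_rot: [[0.993, -0.12, 0.0], [-0.12, -0.993, -0.0], [0.0, 0.0, -1.0]]
force: [-0.3, 1.1, 4.7]
opening: 0.411
```

Home on the floor at about 5 N with TCP z 0.1065. I check the last joint's room, then turn.

```bash
python3 -c "
from h import *
s=read_state();print(s['joint_positions'],s['moment'])"
python3 -m inch '[{"gripper":0,"dx":0,"dy":0,"dz":0,"turn":0.1},{"gripper":0,"dx":0,"dy":0,"dz":0,"turn":0.2},{"gripper":0,"dx":0,"dy":0,"dz":0,"turn":0.3},{"gripper":0,"dx":0,"dy":0,"dz":0,"turn":0.4},{"gripper":0,"dx":0,"dy":0,"dz":0,"turn":0.4}]'
python3 -c "
from h import *
s=read_state();print(s['joint_positions'],s['moment'])"
```

```text
[-25.9991  36.7452  94.6086   0.0006  48.6185  70.8874] [0.177  0.2848 0.0042]
time_s: 18.6
position: [0.5614, -0.15, 0.1065]
tcp_rot: [[0.867, -0.499, 0.0], [-0.499, -0.867, 0.0], [0.0, -0.001, -1.0]]
force: [-1.6, 1.6, 5.7]
opening: 0.406
[-25.9845  36.7405  94.6154   0.0404  48.6376  93.8984] [0.353  0.2286 0.0508]
```

The last joint would end near 171°, past its 163.6° range, so a full turn from this grasp is too tight. The key stands safely in the lock, so I turn back, open, rotate the gripper a half turn in place and regrip.

```bash
python3 -m inch '[{"gripper":0,"dx":0,"dy":0,"dz":0,"turn":-0.1},{"gripper":0,"dx":0,"dy":0,"dz":0,"turn":-0.2},{"gripper":0,"dx":0,"dy":0,"dz":0,"turn":-0.3},{"gripper":0,"dx":0,"dy":0,"dz":0,"turn":-0.4},{"gripper":0,"dx":0,"dy":0,"dz":-0.3,"turn":-0.4},{"gripper":0,"dx":0,"dy":0,"dz":-0.3,"turn":-0.4}]'
python3 -m inch '[{"gripper":100,"dx":0,"dy":0,"dz":0,"turn":0},{"gripper":100,"dx":0,"dy":0,"dz":0,"turn":0},{"gripper":100,"dx":0,"dy":0,"dz":0,"turn":0},{"gripper":100,"dx":0,"dy":0,"dz":0,"turn":0},{"gripper":100,"dx":0,"dy":0,"dz":0,"turn":0},{"gripper":100,"dx":0,"dy":0,"dz":0,"turn":0},{"gripper":100,"dx":0,"dy":0,"dz":0,"turn":0},{"gripper":100,"dx":0,"dy":0,"dz":0,"turn":0}]'
```

```text
time_s: 19.2
position: [0.5619, -0.1506, 0.1065]
tcp_rot: [[0.993, -0.122, 0.001], [-0.122, -0.993, -0.001], [0.001, 0.0, -1.0]]
force: [0.5, -0.3, 4.0]
opening: 0.408
time_s: 20.0
position: [0.5614, -0.1503, 0.1063]
tcp_rot: [[0.993, -0.12, -0.0], [-0.12, -0.993, 0.0], [-0.0, -0.0, -1.0]]
force: [-0.2, -0.1, 0.4]
opening: 0.981
```

```bash
python3 -m inch '[{"gripper":100,"dx":0,"dy":0,"dz":0,"turn":-0.14},{"gripper":100,"dx":0,"dy":0,"dz":0,"turn":-0.28},{"gripper":100,"dx":0,"dy":0,"dz":0,"turn":-0.42},{"gripper":100,"dx":0,"dy":0,"dz":0,"turn":-0.56},{"gripper":100,"dx":0,"dy":0,"dz":0,"turn":-0.7},{"gripper":100,"dx":0,"dy":0,"dz":0,"turn":-0.84},{"gripper":100,"dx":0,"dy":0,"dz":0,"turn":-0.98},{"gripper":100,"dx":0,"dy":0,"dz":0,"turn":-1.12},{"gripper":100,"dx":0,"dy":0,"dz":0,"turn":-1.26},{"gripper":100,"dx":0,"dy":0,"dz":0,"turn":-1.4},{"gripper":100,"dx":0,"dy":0,"dz":0,"turn":-1.5},{"gripper":100,"dx":0,"dy":0,"dz":0,"turn":-1.5708}]'
python3 -m inch '[{"gripper":100,"dx":0,"dy":0,"dz":0,"turn":-0.14},{"gripper":100,"dx":0,"dy":0,"dz":0,"turn":-0.28},{"gripper":100,"dx":0,"dy":0,"dz":0,"turn":-0.42},{"gripper":100,"dx":0,"dy":0,"dz":0,"turn":-0.56},{"gripper":100,"dx":0,"dy":0,"dz":0,"turn":-0.7},{"gripper":100,"dx":0,"dy":0,"dz":0,"turn":-0.84},{"gripper":100,"dx":0,"dy":0,"dz":0,"turn":-0.98},{"gripper":100,"dx":0,"dy":0,"dz":0,"turn":-1.12},{"gripper":100,"dx":0,"dy":0,"dz":0,"turn":-1.26},{"gripper":100,"dx":0,"dy":0,"dz":0,"turn":-1.4},{"gripper":100,"dx":0,"dy":0,"dz":0,"turn":-1.5},{"gripper":100,"dx":0,"dy":0,"dz":0,"turn":-1.5708}]'
python3 -m inch '[{"gripper":100,"dx":0,"dy":0,"dz":0,"turn":0},{"gripper":100,"dx":0,"dy":0,"dz":0,"turn":0}]'
python3 - <<'E'
from h import *
s=read_state();im=capture("wrist");im=cv2.cvtColor(im,cv2.COLOR_RGB2BGR);cv2.imwrite("pics/w7.png",im)
print(s["joint_positions"]);cv2.imwrite("pics/w7c.png",cv2.resize(im[120:320,180:460],None,fx=2.8,fy=2.8,interpolation=2))
E
```

```text
time_s: 21.2
position: [0.5614, -0.1503, 0.1063]
tcp_rot: [[0.117, 0.993, 0.0], [0.993, -0.117, -0.0], [-0.0, 0.0, -1.0]]
force: [-0.5, 0.8, -0.2]
opening: 1.0
time_s: 22.4
position: [0.5614, -0.1503, 0.1063]
tcp_rot: [[-0.993, 0.117, 0.0], [0.117, 0.993, -0.0], [-0.0, -0.0, -1.0]]
force: [0.2, -0.0, -0.6]
opening: 0.998
time_s: 22.6
position: [0.5614, -0.1503, 0.1063]
tcp_rot: [[-0.993, 0.121, 0.0], [0.121, 0.993, 0.0], [-0.0, 0.0, -1.0]]
force: [-0.4, 0.9, -0.5]
opening: 1.001
[ -25.9989   36.7647   94.6102    0.0028   48.6237 -109.0263]
```

View pics/w7c.png

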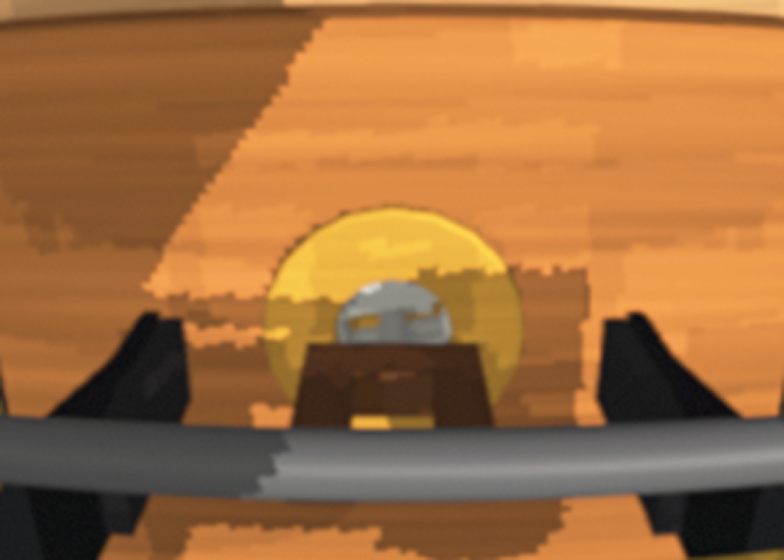

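The key stands upright in the lock, its loop centred (crop 392) between the open fingers and square to them. I regrip and press lightly on the floor.

```bash
python3 -m inch '[{"gripper":0,"dx":0,"dy":0,"dz":0,"turn":0},{"gripper":0,"dx":0,"dy":0,"dz":0,"turn":0},{"gripper":0,"dx":0,"dy":0,"dz":0,"turn":0},{"gripper":0,"dx":0,"dy":0,"dz":0,"turn":0},{"gripper":0,"dx":0,"dy":0,"dz":0,"turn":0},{"gripper":0,"dx":0,"dy":0,"dz":0,"turn":0},{"gripper":0,"dx":0,"dy":0,"dz":0,"turn":0},{"gripper":0,"dx":0,"dy":0,"dz":0.5,"turn":0},{"gripper":0,"dx":0,"dy":0,"dz":0.5,"turn":0},{"gripper":0,"dx":0,"dy":0,"dz":0.5,"turn":0}]'
```

```text
time_s: 23.65
position: [0.5614, -0.1503, 0.1061]
tcp_rot: [[-0.993, 0.12, 0.0], [0.12, 0.993, -0.0], [-0.0, -0.0, -1.0]]
force: [-0.6, 1.1, 4.3]
opening: 0.408
```

```bash
python3 -m inch '[{"gripper":0,"dx":0,"dy":0,"dz":0,"turn":0.1},{"gripper":0,"dx":0,"dy":0,"dz":0,"turn":0.2},{"gripper":0,"dx":0,"dy":0,"dz":0,"turn":0.3},{"gripper":0,"dx":0,"dy":0,"dz":0,"turn":0.4},{"gripper":0,"dx":0,"dy":0,"dz":0,"turn":0.5},{"gripper":0,"dx":0,"dy":0,"dz":0,"turn":0.6},{"gripper":0,"dx":0,"dy":0,"dz":0,"turn":0.7},{"gripper":0,"dx":0,"dy":0,"dz":0,"turn":0.8},{"gripper":0,"dx":0,"dy":0,"dz":0,"turn":0.8}]'
python3 -c "
from h import *
s=read_state();print(s['joint_positions'],s['moment'])"
python3 -m inch '[{"gripper":0,"dx":0,"dy":0,"dz":0,"turn":0.1},{"gripper":0,"dx":0,"dy":0,"dz":0,"turn":0.2},{"gripper":0,"dx":0,"dy":0,"dz":0,"turn":0.3},{"gripper":0,"dx":0,"dy":0,"dz":0,"turn":0.4},{"gripper":0,"dx":0,"dy":0,"dz":0,"turn":0.5},{"gripper":0,"dx":0,"dy":0,"dz":0,"turn":0.6},{"gripper":0,"dx":0,"dy":0,"dz":0,"turn":0.7},{"gripper":0,"dx":0,"dy":0,"dz":0,"turn":0.77},{"gripper":0,"dx":0,"dy":0,"dz":0,"turn":0.77},{"gripper":0,"dx":0,"dy":0,"dz":0,"turn":0.77}]'
python3 -c "
from h import *
s=read_state();print(s['joint_positions'],s['moment'])"
```

```text
time_s: 24.55
position: [0.5614, -0.1493, 0.1061]
tcp_rot: [[-0.605, 0.796, 0.0], [0.796, 0.605, 0.002], [0.001, 0.001, -1.0]]
force: [-0.0, 4.4, 4.5]
opening: 0.41
[-25.9523  36.7703  94.6413   0.1199  48.626  -63.2907] [ 0.9415 -0.1296  0.0718]
time_s: 25.55
position: [0.5624, -0.1491, 0.1061]
tcp_rot: [[0.118, 0.993, 0.002], [0.993, -0.118, 0.002], [0.002, 0.002, -1.0]]
force: [2.4, 5.2, 4.1]
opening: 0.411
[-25.9254  36.7876  94.5939   0.212   48.5425 -19.3075] [ 1.1083 -0.5413  0.0655]
```

```bash
python3 -m inch '[{"gripper":0,"dx":0,"dy":0,"dz":0,"turn":0.04},{"gripper":0,"dx":0,"dy":0,"dz":0,"turn":0.08},{"gripper":0,"dx":0,"dy":0,"dz":0,"turn":0.12},{"gripper":0,"dx":0,"dy":0,"dz":0,"turn":0.12},{"gripper":0,"dx":0,"dy":0,"dz":0,"turn":0.12}]'
python3 -c "
from h import *
s=read_state();print(s['moment'])"
python3 -m inch '[{"gripper":0,"dx":0,"dy":0,"dz":0,"turn":0.03},{"gripper":0,"dx":0,"dy":0,"dz":0,"turn":0.05},{"gripper":0,"dx":0,"dy":0,"dz":0,"turn":0.05},{"gripper":0,"dx":0,"dy":0,"dz":0,"turn":0.05}]'
python3 -c "
from h import *
s=read_state();print(s['moment'])"
```

```text
time_s: 26.05
position: [0.5626, -0.1491, 0.1061]
tcp_rot: [[0.236, 0.972, 0.003], [0.972, -0.236, 0.002], [0.002, 0.002, -1.0]]
force: [3.0, 5.2, 4.0]
opening: 0.409
[ 1.1548 -0.5794  0.0895]
time_s: 26.45
position: [0.5627, -0.1491, 0.1061]
tcp_rot: [[0.284, 0.959, 0.003], [0.959, -0.284, 0.002], [0.003, 0.002, -1.0]]
force: [2.2, 4.8, 3.6]
opening: 0.414
[ 1.1782 -0.5448  0.1005]
```

```bash
python3 -m inch '[{"gripper":0,"dx":0,"dy":0,"dz":0,"turn":0.03},{"gripper":0,"dx":0,"dy":0,"dz":0,"turn":0.03},{"gripper":0,"dx":0,"dy":0,"dz":0,"turn":0.03},{"gripper":0,"dx":0,"dy":0,"dz":0,"turn":0.03}]'
python3 - <<'E'
from h import *
s=read_state();print(s['moment'],s['tcp_rot'],s['position']);im=capture("wrist");im=cv2.cvtColor(im,cv2.COLOR_RGB2BGR);cv2.imwrite("pics/w8.png",im)
cv2.imwrite("pics/w8c.png",cv2.resize(im[120:320,180:460],None,fx=2.8,fy=2.8,interpolation=2))
E
```

```text
time_s: 26.85
position: [0.5627, -0.1491, 0.1061]
tcp_rot: [[0.312, 0.95, 0.003], [0.95, -0.312, 0.002], [0.003, 0.002, -1.0]]
force: [2.7, 6.0, 3.1]
opening: 0.407
[ 1.1326 -0.6468  0.1604] [[ 0.3122  0.95    0.003 ]
 [ 0.95   -0.3122  0.0017]
 [ 0.0026  0.0024 -1.    ]] [ 0.5627 -0.1491  0.1061]
```

View pics/w8c.png

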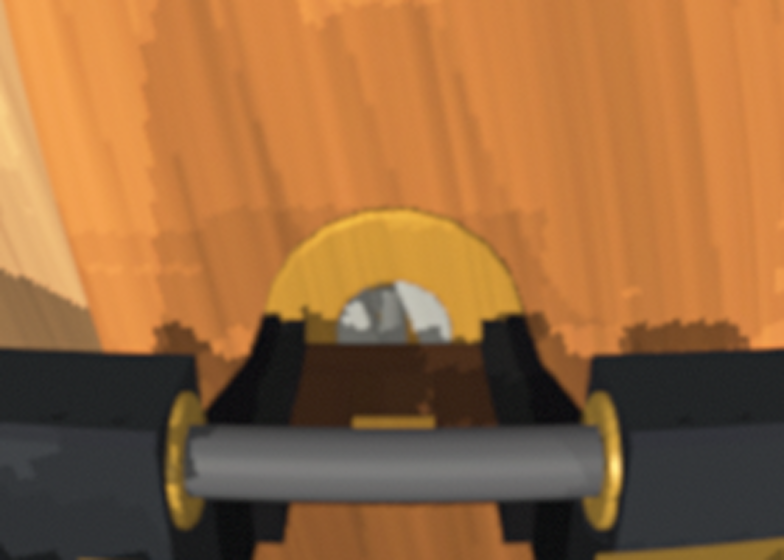

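The key is square in the fingers and centred in the ring. The torque jumped from 0.10 to 0.16 N m over the last 0.03 rad, so the plug is on its stop. I hand in while holding.

```bash
python3 -c "
from rig import *
print(hand_in())
s=read_state();print(s['time_s'],s['position'],s['moment'],s['opening'])"
```

```text
the job is handed in; nothing more can be done
None
the job is handed in; nothing more can be done
```

I took the small key off the dark stand's hook, worked it past both discs to the lock floor, turned it clockwise to its stop and handed in still gripping it.

- **Regrip:** From the first grasp a full turn would have run the last joint past its range. I had already turned the key about 0.4 rad, so I turned it back. Then I opened the fingers with the key standing home, rotated the gripper a half turn, regripped and made the full turn.
- **Last checks, at 26.85 s:**
  - The fingers were still gripping: opening 0.41, the key's 36 mm width.
  - TCP z was 0.1061 m, so the blade end was on the floor with a 3 to 4 N push.
  - The tool had turned about 1.77 rad, which leaves the plug at about 1.57 rad once I allow for the blade's play in its slot.
  - Torque rose from 0.10 to 0.16 N m over the last 0.03 rad, which I read as the plug on its stop.
- **What I could not check:** The plug angle is inferred from the tool's turn and the torque, since nothing reports it directly. A steady side force of about 6 N remained, because the grip axis is about 1 mm off the lock's axis. No reading I took after contact showed more than about 8 N in total, though the force is only reported at the end of each move. I moved nothing else that I know of, but took no overview picture at the end to confirm it.

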